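Switch the valve manifold to wash

ROBOT

A 7-joint arm with a two-finger parallel gripper is mounted at the origin on a cart in front of the work surface, level with it; the furniture and walls round the work are solid. World frame = base frame: x ahead of the robot, y to its left, z up, the work surface at z = 0. Lengths are in mm, angles in rad, forces in N, time in s.
With the tool pointing down it reaches from about 400 to 875 mm from the base axis. Payload 19.3 kg.
Tool frame: the origin (TCP) lies at the very end of the fingers, on their centre line; the grasp point (between the pads) lies 19 mm behind it (grip_point_offset is the z of the grasp point in the tool frame, in mm); z points along the fingers, y is the line along which they close (so a half turn about z gives the same grasp; the last joint's range is limited). The gripper opens to 85 mm and grips with 20 to 120 N. Pads are 22 mm wide; open, the fingers measure 114 mm over their backs; the gripper's body (76 mm by 85 mm) begins 54 mm behind the grasp point. The pads swing forward as they close: fully open they stand 13 mm farther back than shut.
Start: joints at [1.198, 0.521, -0.036, 1.599, 0.021, 1.021, -0.113], TCP at [186.343, -596.566, 231.291] pointing down, gripper open.
Joint ranges: [-2.91, 2.91], [-0.3, 2.13], [-1.5, 1.42], [0.17, 2.43], [-1.26, 4.41], [0.16, 1.93], [-2.52, 2.52]. Speed limits (rad/s): [1.89, 1.89, 2.39, 2.39, 3.01, 3.01, 3.01].

INTERFACE

Orientations are given as a 3x3 rotation matrix whose columns are the frame's x, y, z axes.
In Python, from workcell import movep, movel, goto_joints, open_gripper, clamp, wait, inverse_kinematics, read_state, camera, PlanningError, finish_job, grip_point_offset gives the robot as it stands. Calls block until the motion is done:
- movep(position, orientation): joint-space move of the TCP to a pose.
- movel(position, frame=None, max_speed=150, guard=None): straight line of the TCP; frame=None keeps the orientation; max_speed is the mean speed in mm/s. With guard (N) it stops when the force on the tool has changed by that much, and returns True; else False.
- goto_joints(angles): joint-space move.
- open_gripper() and clamp(): open the fingers fully, or close them until they stop; the grip force is fixed at half the most.
- wait(seconds).
- inverse_kinematics(position, orientation): joint angles nearest the present ones, or None.
- read_state(): the state.
- camera(name): name is "side" or "top"; returns a dict with "image" (400x640x3 uint8, blue, green, red), "range_z" (400x640 float32, mm along the optical axis (not along the pixel's ray), 0 where there is no reading), "fx", "fy", "cx", "cy" (pixels), "cam_to_world" (4x4, takes a point from camera to world coordinates). Camera axes: x right, y up, looking along -z (the intrinsics and any distortion apply to the point x, -y, -z); pixel columns grow to the right and rows downward; lengths in mm; the calibration is good to about 2 mm. A picture is of the moment at which its call begins.
A pose or a line that the arm cannot do raises PlanningError and nothing moves.
- finish_job(): hands the job in; it is judged then, once.
The state is a dict: "time": time; "qpos": joint angles; "qvel": joint speeds; "joint_efforts": joint torques, N m; "eef_pos": TCP position; "tool_rot": TCP orientation; "ft_force": force on the tool from outside, world axes, zero at the start; "torque": the same for the moment, N m; "finger_gap": finger opening in mm; "gripper_force": force on a finger pad.
Only numpy, scipy, OpenCV 4.12 (cv2) and the standard library are available. Lean on these libraries where they do the work, as an engineer would, in place of code of your own. Each camera call takes 0.05 s, during which the arm holds its last target. There are 200 camera calls.

TASK

Switch the flow analyser's valve manifold to wash by pressing three of its push valves fully in with the closed fingertips, in this order: first the one with the square cap (sample), then the one with the broad round cap (reagent), then the one with the slim round cap (wash). Press each fully in before you press the next; do not press the valve with the bar-shaped cap, do not pull any valve up, and leave the vials and the small beaker standing where they are.

Things in the scene. Friction and masses are not known exactly. Their poses are not given: they have to be found in the camera images.
- manifold: the valve manifold: aluminium block 64 (x) x 256 (y) x 28 mm on a steel foot plate 290 mm long, fixed to the worktop; block top 34 mm above the worktop. Origin on the worktop under the block's centre; y runs along the row of valves, x across it, away from the robot (the hose barbs are on that side), z up. Its position and yaw vary. Four valves stand in one row at y = -96, -32, +32, +96 mm; which cap stands at which place varies
- valve_square: the whole valve with the flat square cap: steel collar (22 mm across, top 43 mm above the worktop), stem and cap. Origin on the worktop, on the valve's axis; axes as the manifold's; fixed
- cap_square_top (a point): centre of the top face of the valve's black plastic flat square cap, 32 x 32 mm, 14 mm thick; about 70 mm above the worktop with the valve out (joint 0). It goes straight down with the cap
- cap_square (a joint): travel of the valve with the flat square cap, m: 0 = out, starts 0 to 0.002, grows as pressed straight down, firm stop at 0.010 (fully in), negative = drawn up out of its seat (to -0.006). No spring: it takes about 4 N to move and stays where it is left
- valve_broad: the whole valve with the broad round cap like a mushroom button: steel collar (22 mm across, top 43 mm above the worktop), stem and cap. Origin on the worktop, on the valve's axis; axes as the manifold's; fixed
- cap_broad_top (a point): centre of the top face of the valve's black plastic broad round cap like a mushroom button, 42 mm across, 14 mm thick, flat middle 32 mm across; about 70 mm above the worktop with the valve out (joint 0). It goes straight down with the cap
- cap_broad (a joint): travel of the valve with the broad round cap like a mushroom button, m: 0 = out, starts 0 to 0.002, grows as pressed straight down, firm stop at 0.010 (fully in), negative = drawn up out of its seat (to -0.006). No spring: it takes about 4 N to move and stays where it is left
- valve_slim: the whole valve with the slim round cap: steel collar (22 mm across, top 43 mm above the worktop), stem and cap. Origin on the worktop, on the valve's axis; axes as the manifold's; fixed
- cap_slim_top (a point): centre of the top face of the valve's black plastic slim round cap, 20 mm across, 20 mm tall; about 76 mm above the worktop with the valve out (joint 0). It goes straight down with the cap
- cap_slim (a joint): travel of the valve with the slim round cap, m: 0 = out, starts 0 to 0.002, grows as pressed straight down, firm stop at 0.010 (fully in), negative = drawn up out of its seat (to -0.006). No spring: it takes about 4 N to move and stays where it is left
- cap_bar_top (a point): centre of the top face of the valve's black plastic narrow bar-shaped cap, 44 mm (across the row) x 14 mm (along the row), 14 mm thick; about 70 mm above the worktop with the valve out (joint 0). It goes straight down with the cap
- cap_bar (a joint): travel of the valve with the narrow bar-shaped cap, m: 0 = out, starts 0 to 0.002, grows as pressed straight down, firm stop at 0.010 (fully in), negative = drawn up out of its seat (to -0.006). No spring: it takes about 4 N to move and stays where it is left
- vial_white: loose glass vial with a white screw cap, 24 mm across, 56 mm tall; origin at the centre of its underside. A bystander, not part of the work, beside the manifold, lower than the caps
- vial_black: loose glass vial with a black screw cap, 24 mm across, 56 mm tall; origin at the centre of its underside. A bystander, not part of the work, beside the manifold, lower than the caps
- small_beaker: loose small glass beaker, 55 x 61 mm, 56 mm tall; origin at the centre of its underside. A bystander, not part of the work, beside the manifold, lower than the caps

How it is judged:
By the outcome, as a careful person would: the job done as asked, in the order asked, and still so for the second after the job is handed in, with the robot touching nothing.
It also fails if it takes over 38 s, if anything falls off the work surface, if the arm or the gripper's body presses on something with over 40 N, if the wrist force passes 120 N, or if a joint passes its speed limit or range.

## Working session

There is one attempt and no reset: what is moved stays moved. The work goes in short steps, each a Python script; the robot and the scene stay as the last script left them, time stands still between calls to the robot, and variables do not carry over. Pictures are saved under pics/ and viewed, at most 10 in all, crops included, and the job is handed in when it is done.

```bash
mkdir -p pics
python3 - <<'E'
from workcell import *
import cv2,numpy as np
for n in("top","side"):
    c=camera(n); cv2.imwrite(f"pics/{n}0.png",c["image"]); np.savez(f"{n}0.npz",**c); print(n,c["fx"],c["cx"],c["cy"],c["cam_to_world"],[k for k in c])
s=read_state();print(s["time"],s["tool_rot"],s["finger_gap"])
E
```

```text
top 427.2701093574387 313.11046444292094 200.46646967555202 [[ 1.81526599e-02  9.85990116e-01 -1.65813061e-01  3.50841165e+02]
 [-9.99726043e-01  2.03501383e-02  1.15633133e-02  1.37624557e+02]
 [ 1.47756313e-02  1.65557731e-01  9.86089407e-01  9.21006636e+02]
 [ 0.00000000e+00  0.00000000e+00  0.00000000e+00  1.00000000e+00]] ['image', 'range_z', 'fx', 'fy', 'cx', 'cy', 'cam_to_world']
side 422.0164928795749 316.8974666478623 206.48817477572985 [[-9.85045529e-01  5.39304401e-02 -1.63636222e-01  3.37780417e+02]
 [-1.70799584e-01 -4.30486748e-01  8.86289265e-01  8.71048887e+02]
 [-2.26452548e-02  9.00984277e-01  4.33260343e-01  4.37622701e+02]
 [ 0.00000000e+00  0.00000000e+00  0.00000000e+00  1.00000000e+00]] ['image', 'range_z', 'fx', 'fy', 'cx', 'cy', 'cam_to_world']
0.1 [[ 9.54517332e-01  2.98155218e-01 -3.58649559e-04]
 [ 2.98155426e-01 -9.54516881e-01  9.30543047e-04]
 [-6.48907933e-05 -9.95152779e-04 -9.99999503e-01]] 85.4292870442343
```

View pics/top0.png

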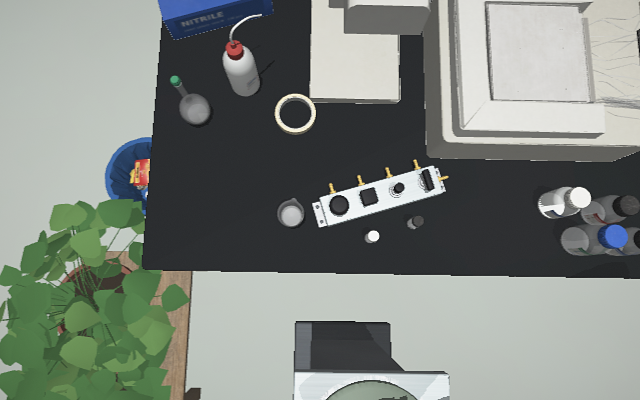

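View pics/side0.png

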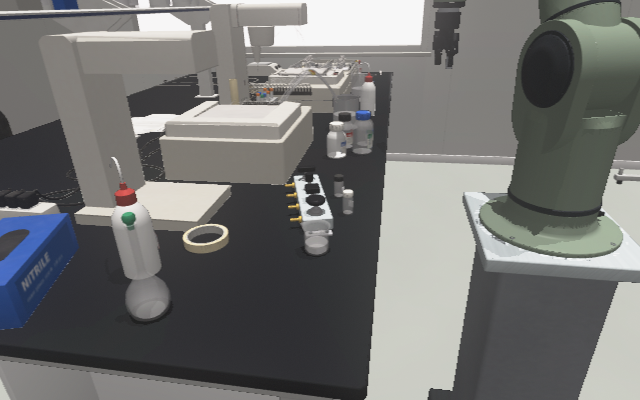

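The top view shows, left to right: broad (339,205), square (368,196), slim (398,188) and bar (427,180). The vials are at (372,237) and (415,222), and the beaker is at (291,214). I'll enlarge it.

```bash
cat > h.py <<'E'
import numpy as np
def px(c,u,v,z):
    "pixel + known world height -> world point"
    M=c["cam_to_world"]; d=M[:3,:3]@np.array([(u-c["cx"])/c["fx"],-(v-c["cy"])/c["fy"],-1]); o=M[:3,3]
    return o+d*(z-o[2])/d[2]
def dep(c,u,v):
    r=float(np.median(c["range_z"][v-1:v+2,u-1:u+2])); M=c["cam_to_world"]
    return M[:3,:3]@(np.array([(u-c["cx"])/c["fx"],-(v-c["cy"])/c["fy"],-1])*r)+M[:3,3]
E
python3 - <<'E'
import numpy as np,cv2
from h import *
c=np.load("top0.npz"); im=c["image"][150:250,270:460]
cv2.imwrite("pics/crop.png",cv2.resize(im,None,fx=4,fy=4,interpolation=cv2.INTER_CUBIC))
for n,u,v,z in(("broad",339,205,70),("sq",368,196,70),("slim",398,188,76),("bar",427,180,70)):
    print(n,px(c,u,v,z).round(1),dep(c,u,v).round(1))
E
```

```text
broad [485.7  75.2  70. ] [486.1  75.1  67.9]
sq [505.4  16.5  70. ] [505.7  16.3  68.3]
slim [522.  -43.4  76. ] [522.3 -43.7  74.5]
bar [ 541.2 -104.4   70. ] [ 541.6 -105.    67.9]
```

View pics/crop.png

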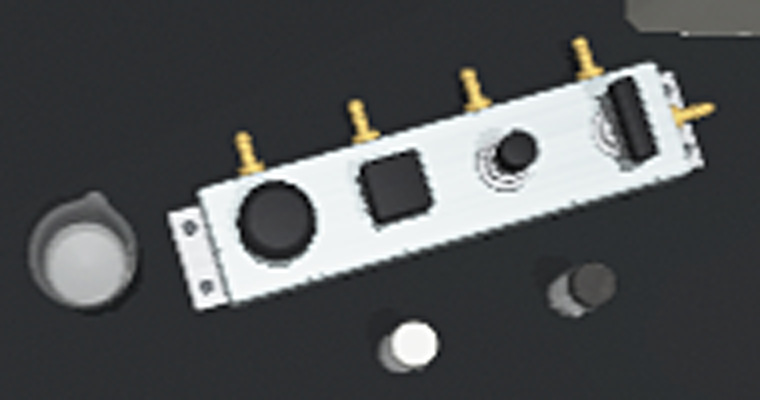

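```bash
cat >> h.py <<'E'
def fit():
    c=np.load("top0.npz")
    P=np.array([px(c,(a+.5)/4-.5+270,(b+.5)/4-.5+150,z)[:2] for a,b,z in((276,222,69),(396,186,69),(516,151,75),(633,121,69))])
    y=np.array([96,32,-32,-96.]); m=P.mean(0); d=y@(P-m); d/=np.hypot(*d)
    Q=m+np.outer(y,d); return Q,d,P
E
python3 - <<'E'
from h import *; from workcell import *
import numpy as np
Q,d,P=fit(); print(Q.round(1),d,(P-Q).round(1))
c=np.load("top0.npz")
for u,v in((578,198),(612,237),(625,206)): print(dep(c,u,v).round())
z=np.array([0,0,-1.])
for s in(0,1,2,3):
    y=np.array([d[0],d[1],0]); y=[y,-y,np.cross(z,y),-np.cross(z,y)][s]
    R=np.c_[np.cross(y,z),y,z]; q=inverse_kinematics([*Q[1],200],R); print(s,q)
E
```

```text
[[ 485.9   76.7]
 [ 504.7   15.5]
 [ 523.4  -45.7]
 [ 542.2 -106.9]] [-0.29336993  0.955999  ] [[-0.3 -0.8]
 [ 0.7 -0.4]
 [ 0.1  0.8]
 [-0.5  0.4]]
[ 504. -390.  105.]
[ 426. -431.  131.]
[ 488. -475.  114.]
0 [ 0.58742588  0.54140557 -1.00174914  1.90995157  0.54519201  0.99205089
  1.20602724]
1 [ 0.20322449  0.40114134 -0.45251761  1.92756129  0.22674181  0.86245365
 -1.6396351 ]
2 [ 0.37560559  0.44254688 -0.68485347  1.91925716  0.35262398  0.90166853
 -0.1868763 ]
3 [-0.93765454  0.73050526  1.23054981  1.9797949  -0.81329207  1.046595
 -2.16761067]
```

```bash
cat >> h.py <<'E'
def R2(d):
    z=np.array([0,0,-1.]); y=np.cross(z,[*d,0]); return np.c_[np.cross(y,z),y,z]
E
python3 - <<'E'
from h import *; from workcell import *
import cv2
Q,d,P=fit(); clamp(); print(read_state()["time"],read_state()["finger_gap"])
movep([*Q[1],210],R2(d)); print(read_state()["time"])
movel([*Q[1],85],max_speed=150); s=read_state();print(s["time"],s["eef_pos"],s["ft_force"])
for n in("top","side"):
    c=camera(n); cv2.imwrite(f"pics/{n}1.png",cv2.resize(c["image"][150:250,270:460] if n=="top" else c["image"][130:270,250:400],None,fx=4,fy=4,interpolation=cv2.INTER_CUBIC))
E
```

```text
0.8667 -0.08218174819868734
3.3167
4.3 [505.03036179  15.57773042  85.64004309] [ 0.46501438  0.23086584 -0.3948819 ]
```

View pics/side1.png

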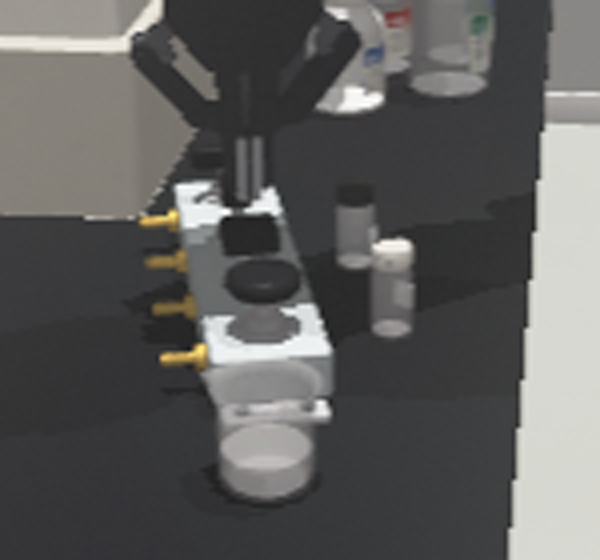

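The closed fingertips, at crop (245,205), hang directly over the square cap at (250,230). I'll press it now.

```bash
cat >> h.py <<'E'
def press(p,zs):
    from workcell import movel,read_state
    for k in range(3):
        hit=movel([*p,zs-4],max_speed=25,guard=30); s=read_state()
        print("press",hit,round(s["time"],2),np.round(s["eef_pos"],1),np.round(s["ft_force"],1))
        if s["eef_pos"][2]<zs+1.2: break
    movel([*p,zs+35],max_speed=120)
E
python3 - <<'E'
from h import *; from workcell import *
Q,d,P=fit(); press(Q[1],60); s=read_state(); print(s["time"],s["eef_pos"],s["ft_force"])
E
```

```text
press True 5.34 [504.8  15.6  59.9] [-3.5 -1.2 18.3]
5.7917 [504.69779312  15.27933524  94.68321324] [ 0.22531983  0.23619687 -0.41748014]
```

Run:
```python
from h import *; from workcell import *
import cv2
Q,d,P=fit()
movel([*Q[0],95],max_speed=120); press(Q[0],60)
movel([*Q[0],105]); movel([*Q[2],105],max_speed=120); press(Q[2],66)
movel([*Q[2],230],max_speed=200); movel([430,-200,230],max_speed=200)
print(read_state()["time"])
c0=np.load("top0.npz"); c=camera("top"); cv2.imwrite("pics/top2.png",cv2.resize(c["image"][150:250,270:460],None,fx=4,fy=4,interpolation=cv2.INTER_CUBIC))
for n,u,v in(("broad",339,205),("sq",369,196),("slim",399,187),("bar",428,180)): print(n,dep(c0,u,v)[2].round(1),dep(c,u,v)[2].round(1))
```

```text
press True 7.76 [486.   76.8  59.9] [-3.5 -0.8 18.3]
press True 11.1 [523.6 -45.6  65.9] [-4.4  0.1 16.8]
13.3917
broad 67.9 60.3
sq 68.3 60.4
slim 74.9 66.1
bar 68.4 68.4
```

View pics/top2.png

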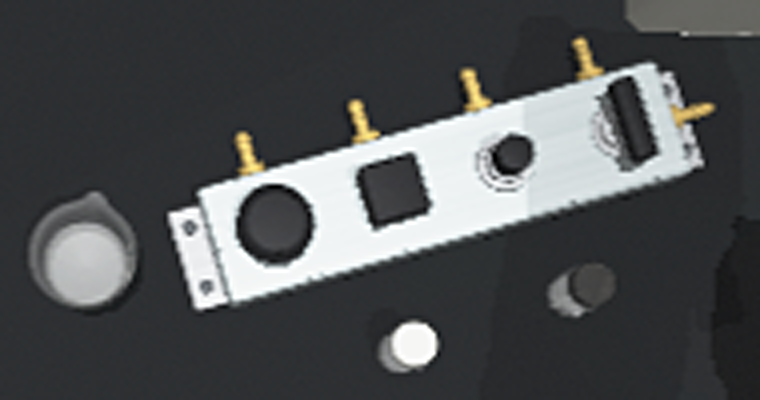

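The broad, square and slim caps are down about 8 mm to their stops. The bar cap at (633,120), both vials and the beaker haven't moved.

```bash
python3 -c "
from workcell import *
print(finish_job())"
```

```text
the job is handed in; nothing more can be done
None
```

I pressed the square, broad and slim valves in that order, each to its firm stop, left the bar valve, vials and beaker where they stood, and handed the job in at about 13.4 s.

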